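Unbar the pot rack and show the yellow bonsai pot

ROBOT

A 7-joint arm with a two-finger parallel gripper is mounted at the origin on the work surface. World frame = base frame: x ahead of the robot, y to its left, z up, the work surface at z = 0. Lengths are in m, angles in rad, forces in N, time in s.
With the tool pointing down it reaches from about 0.425 to 0.875 m from the base axis. Payload 4.7 kg.
Tool frame: the origin (TCP) lies midway between the tips of the shut fingers; the grasp point (between the pads) lies 19 mm behind it; z points along the fingers, x is the direction in which the jaws open and shut, and the axes are right-handed (so a half turn about z gives the same grasp; the last joint's range is limited). The gripper opens to 87 mm and grips with 3 to 60 N. Pads are 19 mm wide; open, the fingers measure 117 mm over their backs; the gripper's body (75 mm by 190 mm) begins 51 mm behind the grasp point.
Start: joints at [1.219, 0.321, -0.07, 1.45, 0.023, 1.371, -0.057], TCP at [0.232, -0.607, 0.184] pointing down, gripper open.
Joint ranges: [-2.86, 2.86], [-0.3, 2.09], [-1.38, 1.24], [0.06, 2.45], [-1.56, 4.7], [0.09, 2.05], [-2.69, 2.69]. Speed limits (rad/s): [2.57, 2.57, 3.14, 3.14, 3.14, 3.14, 3.14].

INTERFACE

Orientations are given as a rotation vector (axis times angle).
In Python, from bench import get_state, eyes, ticket gives the robot as it stands.
- The arm moves only by the tool carry_out, never from a script. Its argument "motion" is a list of rows, each a list of 2 entries, a list of its own where there are three numbers: the shift along the world's x, y, z in m, then the turn about the world's z in rad. A call has 1 to 20 rows; each row is the pose to reach, as a shift and turn from the pose commanded when the call began; what a row does not reach only later rows make up. A row lasts 1/10 s, in which the tool goes at most 50 mm and 8.59 degrees, less where a joint would pass 70% of its speed; a pose out of reach is approached as far as the arm can. A call with a gripper value outside its range is refused whole. "grip" is the gripper command: -1 is fully open, 1 is shut, values between are in proportion, set as the call begins (left out, the last holds). The fingers move at their own pace and stop on an object; "squeeze" is the grip in N (left out, the last holds). Time passes only in rows, so rows that repeat a pose let the fingers close. It gives the time, the measured TCP pose, the force and the opening at its end, in the units of the state.
- get_state(): the state, without advancing time (a new reading comes with each control period).
- eyes.get_image(name): name is "scene" or "top" or "wrist"; returns a dict with "pixels" (384x512x3 uint8, blue, green, red), "mtx" (3x3 intrinsics, pixels), "extrinsics" (4x4, takes a point from camera to world coordinates). Camera axes: x right, y down, z forward; pixel columns grow to the right and rows downward; lengths in m; the calibration is good to about 2 mm. The wrist camera is an equidistant fisheye: a pixel r from the principal point sees the ray r / f radians off the axis. A picture is of the moment at which its call begins. There is no depth.
- ticket.close_job(): hands the job in, once; it reports no verdict.
The state is a dict: "time": time; "joint_positions": joint angles; "qd": joint speeds; "joint_torque": joint torques, N m; "position": TCP position; "tool_rot": TCP orientation; "ft_force": force on the tool from outside, world axes, zero at the start; "torque": the same for the moment, N m; "grip_width": opening from 0.0 (shut) to 1.0 (fully open).
Only numpy, scipy, OpenCV 4.12 (cv2) and the standard library are available. Lean on these libraries where they do the work, as an engineer would, in place of code of your own. Each camera call takes 0.05 s, during which the arm holds its last target. There are 200 camera calls.

TASK

The three small bonsai pots in the carrying rack are locked in by a bar with a red grip. Lift the bar out of its two brackets and lay it, grip up, along the middle of the cork strip; then take the square yellow pot out of the rack and stand it upright in the middle of the round dark display stand. Drop neither of them, and leave the other two pots in the rack.

Things in the scene. Friction and masses are not known exactly. Their poses are not given: they have to be found in the camera images.
- bar_grip (a point): centre of the red grip (20 x, 60 y, 36 mm tall) on the middle of the aluminium bar: 26 (x) x 310 (y, its length) x 14 mm thick, 220 g. The point is 32 mm above the bar's underside, 18 below the grip's top. The bar lies loose in two open-topped brackets at y = +-137 mm, cheeks 18 mm high above its underside, 4 mm play in x: lift straight up 25 mm or more. It passes 5 mm above the pots' rims
- yellow_pot_center (a point): centre, 31 mm above the underside, of the yellow square pot: open top, straight sides, 50 x 50 x 62 mm, walls 5, 160 g (z up). It stands in one of three bays 80 mm apart along the rack, pots 30 mm apart; bay edges rise 12 mm above its underside: lift straight up. Free on its +x and -x sides (across the rack). Underside 12 mm above the table; brackets at the rack's ends 97 mm high
- strip_top (a point): centre of the top face of the cork strip, fixed on the table left or right of the rack, 350 (x, its length) x 110 (y) mm, top 6 mm above the table; z up. The bar's length (its y) goes along the strip's x, either way round
- stand_top (a point): centre of the top face of the round dark display stand with a wooden edge, fixed on the table on the other side of the rack, diameter 180 mm, flat top 12 mm above the table; z up
- clay_pot_center (a point): bystander: centre (half-way up) of the brick-red square pot, same shape and size as the yellow pot, in another bay of the rack; stays there
- teal_pot_center (a point): bystander: centre (half-way up) of the dark blue-green square pot, same shape and size as the yellow pot, in another bay of the rack; stays there
Mind the look-alikes: they are no part of the job. Leave any white look-alike of the part that bears yellow_pot_center alone.

How it is judged:
By the outcome, as a careful person would: the job done as asked, in the order asked, and still so for the second after the job is handed in, with the robot touching nothing.
It also fails if it takes over 64 s, if anything falls off the work surface, if the arm or the gripper's body presses on something with over 40 N, if the wrist force passes 120 N, or if a joint passes its speed limit or range.

## Working session

There is one attempt and no reset: what is moved stays moved. The work goes in short steps, Python scripts to look and compute and a tool call to move; the robot and the scene stay as the last step left them, time stands still between calls to the robot, and variables do not carry over. Pictures are saved under pics/ and viewed, about 8 in all and at most 12, crops included, and the job is handed in when it is done.

Besides the shell and the picture viewer there is one more tool, called as name(argument=value, ...) on one line, values as JSON. carry_out: Moves the arm, as the interface text tells. Its arguments: {"type":"object","properties":{"motion":{"type":"array","items":{"type":"array"}},"grip":{"type":"number"},"squeeze":{"type":"number"}},"required":["motion"]}

```bash
mkdir -p pics; cat > h.py <<'E'
import numpy as np,cv2
from bench import get_state,eyes,ticket
def cap(name,fn):
    d=eyes.get_image(name); cv2.imwrite('pics/'+fn+'.png',d['pixels']); np.savez('pics/'+fn+'.npz',**d); return d
def ray(fn,u,v):
    d=np.load('pics/'+fn+'.npz'); K=d['mtx']; T=d['extrinsics']
    r=T[:3,:3]@np.linalg.inv(K)@np.array([u,v,1.]); return T[:3,3],r
def at(fn,u,v,z):
    o,r=ray(fn,u,v); return o+r*(z-o[2])/r[2]
def tri(*obs):
    A=np.zeros((3,3));b=np.zeros(3)
    for f,u,v in obs:
        o,r=ray(f,u,v); r=r/np.linalg.norm(r); P=np.eye(3)-np.outer(r,r); A+=P;b+=P@o
    return np.linalg.solve(A,b)
E
python3 - <<'E'
from h import *
a=cap('top','top0');b=cap('scene','sc0')
for d in(a,b):print(d['mtx'],d['extrinsics'].round(3))
for f in('top0','sc0'):
    i=cv2.imread(f'pics/{f}.png');cv2.imwrite(f'pics/{f}v.png',cv2.resize(i,(800,600),interpolation=cv2.INTER_CUBIC))
print(get_state())
E
```

```text
[[420.64337481   0.         250.99176233]
 [  0.         420.64337481 200.59083267]
 [  0.           0.           1.        ]] [[-0.112 -0.972  0.206  0.386]
 [-0.994  0.11  -0.023  0.012]
 [-0.    -0.207 -0.978  0.997]
 [ 0.     0.     0.     1.   ]]
[[466.67731391   0.         256.42683098]
 [  0.         466.67731391 194.15969228]
 [  0.           0.           1.        ]] [[-0.058  0.541 -0.839  1.666]
 [ 0.998  0.015 -0.06   0.091]
 [-0.02  -0.841 -0.54   0.815]
 [ 0.     0.     0.     1.   ]]
{'time': 0.1, 'joint_positions': array([ 1.21910674,  0.32172752, -0.07010554,  1.45159611,  0.02260321,
        1.37078452, -0.05687838]), 'qd': array([ 0.0007944 , -0.0012287 ,  0.0010649 , -0.00295903,  0.00254299,
        0.00178046,  0.00108233]), 'joint_torque': array([-9.00422401e-05, -4.92570555e+01, -4.05670311e-01, -3.13401318e+01,
       -6.41868473e-02,  3.94556543e-02,  1.06632754e-04]), 'position': array([ 0.23225198, -0.60647233,  0.18286332]), 'tool_rot': array([-2.58773819e+00,  1.77975837e+00,  2.31448315e-03]), 'ft_force': array([-0.66840637, -0.29722355,  0.71513399]), 'torque': array([ 0.02811685, -0.00103413, -0.02823101]), 'grip_width': 1.0011721599687404}
```

View pics/top0v.png

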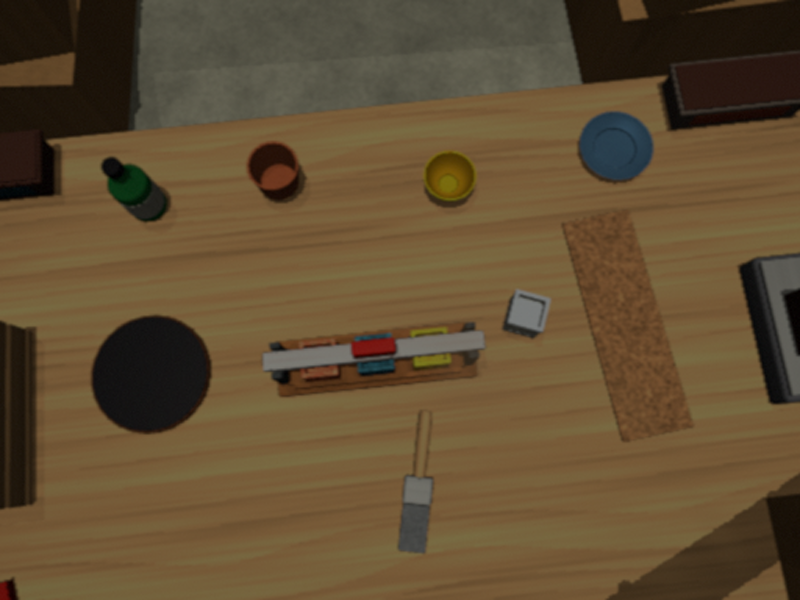

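View pics/sc0v.png

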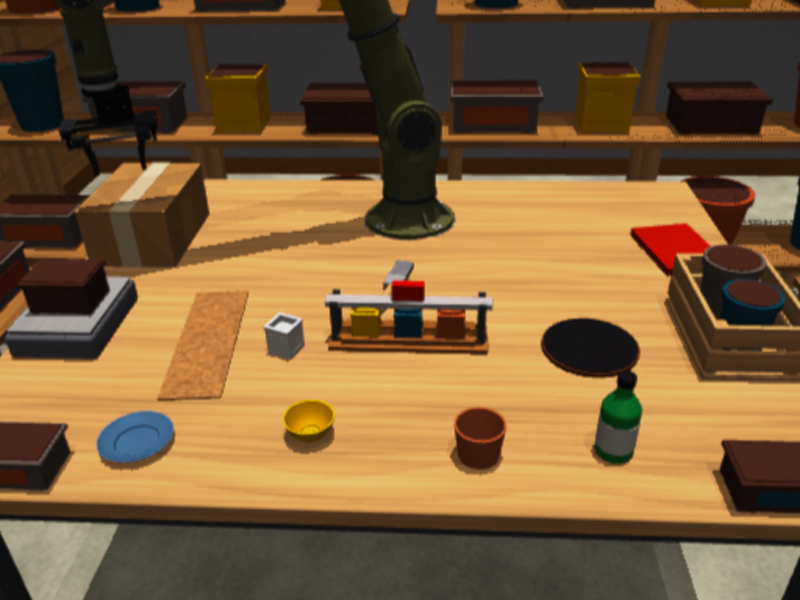

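The top view shows the strip corners near (563,224), (631,210), (692,428) and (622,441), the stand centre near (152,374), the red grip near (374,347), and the yellow pot in the bay nearest the strip near (431,347). In the scene view the grip is near (408,290) and the yellow pot near (366,321). The white pot beside the strip is the look-alike. Next I'll enlarge the rack.

```bash
python3 - <<'E'
from h import *
t=cv2.imread('pics/top0.png');s=cv2.imread('pics/sc0.png')
a=cv2.resize(t[195:260,160:320],(800,325),interpolation=cv2.INTER_CUBIC)   # x5
b=cv2.resize(s[175:230,200:325],(800,352),interpolation=cv2.INTER_CUBIC)[:275]   # x6.4
b=cv2.resize(s[178:228,203:319],(800,275),fx=0,fy=0,interpolation=cv2.INTER_CUBIC) 
cv2.imwrite('pics/c1.png',np.clip(np.vstack([a,b])*1.5,0,255).astype('uint8'))
k=.64
c=np.array([at('top0',u*k,v*k,.006) for u,v in((563,224),(631,210),(692,428),(622,441))])
print('strip',c.round(3),c.mean(0).round(4)); e=c[3]-c[0]+c[2]-c[1];print('dir deg',np.degrees(np.arctan2(e[1],e[0])),np.linalg.norm(e)/2)
g=t.max(2)
m=(g<50).astype('uint8');m[:190]=0;m[300:]=0;m[:,:45]=0;m[:,150:]=0
cs=max(cv2.findContours(m,0,2)[0],key=cv2.contourArea);el=cv2.fitEllipse(cs);print('stand',el,at('top0',*el[0],.012))
for f,im,z in(('top0',t,.129),):
    i=im.astype(int);r=((i[...,2]>90)&(i[...,1]<40)).astype('uint8');r[:190]=0;r[260:]=0;r[:,:200]=0
    cc=max(cv2.findContours(r,0,2)[0],key=cv2.contourArea);print(cv2.minAreaRect(cc),cv2.boundingRect(cc))
E
```

```text
strip [[ 0.709 -0.297  0.006]
 [ 0.72  -0.408  0.006]
 [ 0.372 -0.434  0.006]
 [ 0.365 -0.327  0.006]] [ 0.5413 -0.3666  0.006 ]
dir deg -175.29921501675415 0.3468522012999255
stand ((96.30243682861328, 239.1954345703125), (71.10279083251953, 76.19841003417969), 53.0665283203125) [0.54220713 0.36047903 0.012     ]
((238.6463165283203, 221.3170623779297), (8.503228187561035, 26.834863662719727), 83.6598129272461) (225, 216, 28, 11)
```

View pics/c1.png

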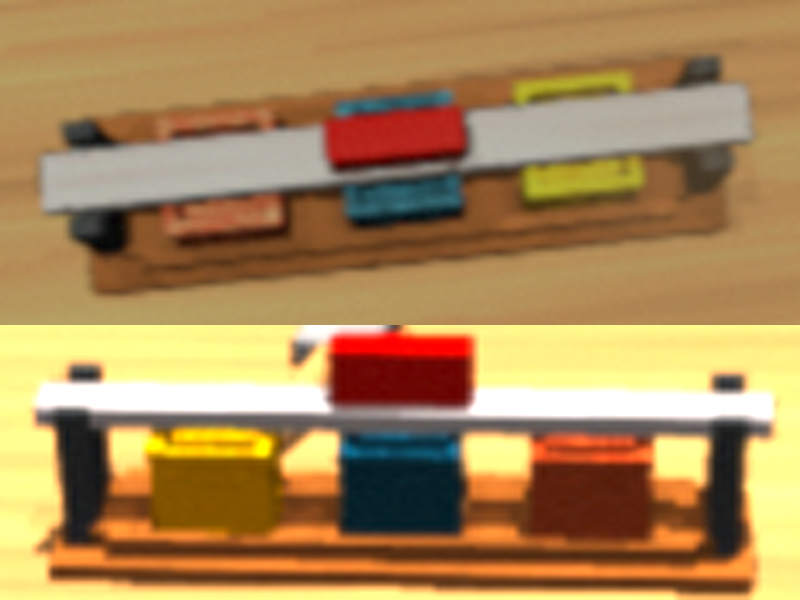

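The crop (×5, offset 160,195) shows the bar's end corners at (40,155), (43,212), (747,84) and (752,138), and the yellow rim's far edge at (515,83)–(632,71). In the scene half the yellow pot's top front edge runs from (150,458) to (280,462).

```bash
python3 - <<'E'
from h import *
P=lambda x,y,z:at('top0',160+x/5-.4,195+y/5-.4,z)
b=np.array([P(*q,.093) for q in((40,155),(43,212),(747,84),(752,138))]);print(b.round(4),b.mean(0))
e=b[2]+b[3]-b[0]-b[1];print('bar len',np.linalg.norm(e)/2,'ang',np.degrees(np.arctan2(e[1],e[0])))
g=np.array([P(*q,.129) for q in((327,120),(463,105),(466,150),(331,166))]);print('grip top',g.round(4),g.mean(0))
y=np.array([P(*q,.074) for q in((515,83),(632,71))]);print('yellow far rim',y,y.mean(0))
Q=lambda x,y,z:at('sc0',203+x*116/800-.4,178+(y-325)*50/275-.4,z)
f=np.array([Q(*q,.074) for q in((150,458),(280,462))]);print('scene front rim',f,f.mean(0))
f=np.array([Q(*q,.129) for q in((332,353),(472,356))]);print('scene front grip edge',f.mean(0))
f=np.array([Q(*q,.086) for q in((37,408),(772,428))]);print('scene bar front ends',f,f.mean(0))
from scipy.spatial.transform import Rotation as R
s=get_state();print(R.from_rotvec(s['tool_rot']).as_matrix().round(3),s['position'])
E
```

```text
[[ 0.5417  0.177   0.093 ]
 [ 0.5167  0.1775  0.093 ]
 [ 0.5383 -0.1322  0.093 ]
 [ 0.5145 -0.131   0.093 ]] [0.52780271 0.02284304 0.093     ]
bar len 0.30887133914077924 ang -90.52221307391444
grip top [[ 0.5368  0.0502  0.129 ]
 [ 0.5367 -0.007   0.129 ]
 [ 0.5177 -0.0061  0.129 ]
 [ 0.5173  0.0505  0.129 ]] [0.52712305 0.02186628 0.129     ]
yellow far rim [[ 0.55358057 -0.03242332  0.074     ]
 [ 0.55313802 -0.08499922  0.074     ]] [ 0.5533593  -0.05871127  0.074     ]
scene front rim [[ 0.55827071 -0.08104874  0.074     ]
 [ 0.56045284 -0.02654719  0.074     ]] [ 0.55936178 -0.05379796  0.074     ]
scene front grip edge [0.54197118 0.02394185 0.129     ]
scene bar front ends [[ 0.52994189 -0.13172195  0.086     ]
 [ 0.54075415  0.17672981  0.086     ]] [0.53534802 0.02250393 0.086     ]
[[ 0.358 -0.934 -0.001]
 [-0.934 -0.358  0.002]
 [-0.002  0.    -1.   ]] [ 0.23225198 -0.60647233  0.18286332]
```

carry_out(motion=[[[0,0,0.03],0],[[0.01,0.02,0.06],0.05],[[0.03,0.06,0.07],0.15],[[0.05,0.105,0.07],0.27],[[0.07,0.15,0.07],0.39],[[0.09,0.195,0.07],0.5],[[0.11,0.24,0.07],0.6],[[0.13,0.28,0.07],0.7],[[0.15,0.32,0.07],0.8],[[0.17,0.365,0.07],0.9],[[0.19,0.41,0.07],1.0],[[0.21,0.45,0.07],1.1],[[0.23,0.495,0.07],1.195],[[0.25,0.535,0.07],1.195],[[0.27,0.575,0.07],1.195],[[0.285,0.61,0.07],1.195],[[0.295,0.63,0.07],1.195],[[0.295,0.63,0.07],1.195],[[0.295,0.63,0.07],1.195],[[0.295,0.63,0.07],1.195]], grip=-1)

```text
time: 2.1
position: [0.5271, 0.0213, 0.2536]
tool_rot: [3.141, -0.019, -0.001]
ft_force: [0.7, -0.3, -0.7]
grip_width: 1.001
```

```bash
python3 - <<'E'
from h import *
d=cap('wrist','w1');print(d['mtx'],d['extrinsics'].round(3))
cv2.imwrite('pics/w1v.png',np.clip(cv2.resize(d['pixels'],(800,600),interpolation=cv2.INTER_CUBIC)*1.3,0,255).astype('uint8'))
E
```

```text
[[297.31863964   0.         252.72742693]
 [  0.         297.31863964 188.29125944]
 [  0.           0.           1.        ]] [[ 1.    -0.013 -0.005  0.529]
 [-0.014 -0.961 -0.275  0.097]
 [-0.002  0.275 -0.962  0.455]
 [ 0.     0.     0.     1.   ]]
```

View pics/w1v.png

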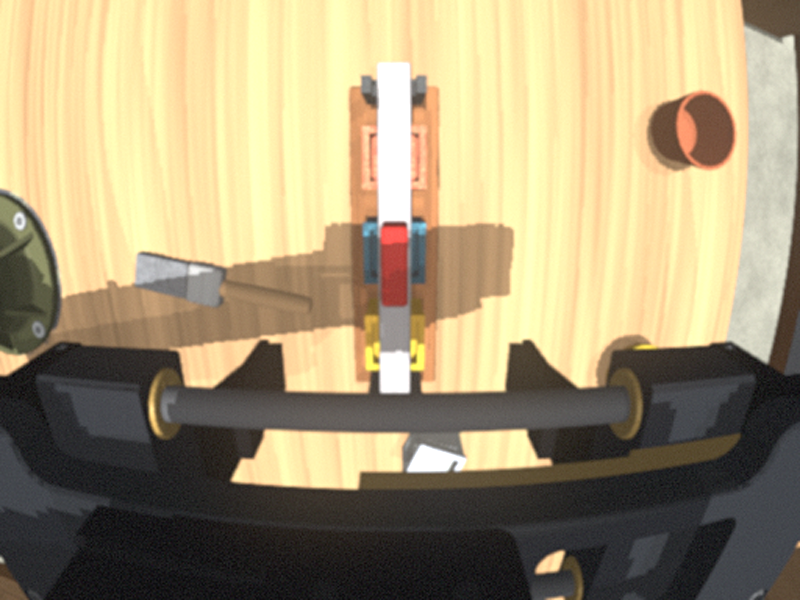

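The wrist view shows the bar upright at column 394–395, the principal column, with the grip at (394,265). So the jaws are centred and aligned, and I go down keeping the tips above the bar's top face.

carry_out(motion=[[[0,0,-0.03],0],[[0,0,-0.06],0],[[0,0,-0.09],0],[[0,0,-0.11],0],[[0,0,-0.13],0],[[0,0,-0.145],0],[[0,0,-0.155],0],[[0,0,-0.155],0],[[0,0,-0.155],0]])

```text
time: 3.05
position: [0.528, 0.0228, 0.0995]
tool_rot: [3.141, -0.016, 0.001]
ft_force: [-0.4, 0.1, 0.3]
grip_width: 1.001
```

carry_out(motion=[[[0,0,0],0],[[0,0,0],0],[[0,0,0],0],[[0,0,0],0],[[0,0,0],0],[[0,0,0],0],[[0,0,0],0],[[0,0,0],0],[[0,0,0],0],[[0,0,0],0]], grip=1, squeeze=35)

```text
time: 4.05
position: [0.5275, 0.023, 0.0989]
tool_rot: [3.141, -0.016, 0.0]
ft_force: [-0.1, -0.1, -0.8]
grip_width: 0.172
```

The opening reads 15 mm where I expected 20 mm, so I'll lift slowly and check.

carry_out(motion=[[[0,0,0.004],0],[[0,0,0.01],0],[[0,0,0.018],0],[[0,0,0.028],0],[[0,0,0.04],0],[[0,0,0.055],0],[[0,0,0.07],0],[[0,0,0.085],0],[[0,0,0.095],0],[[0,0,0.1],0],[[0,0,0.1],0],[[0,0,0.1],0]])

```text
time: 5.25
position: [0.5271, 0.0229, 0.1984]
tool_rot: [3.142, -0.016, -0.001]
ft_force: [-0.4, 0.5, 0.3]
grip_width: 0.003
```

```bash
python3 - <<'E'
from h import *
s=cap('scene','s2')['pixels'];t=cap('wrist','w2')['pixels']
cv2.imwrite('pics/v2.png',np.vstack([cv2.resize(s[130:240,180:340],(436,300)),cv2.resize(t,(436,300))]))
print(get_state()['grip_width'])
E
```

```text
0.002153782294300383
```

View pics/v2.png

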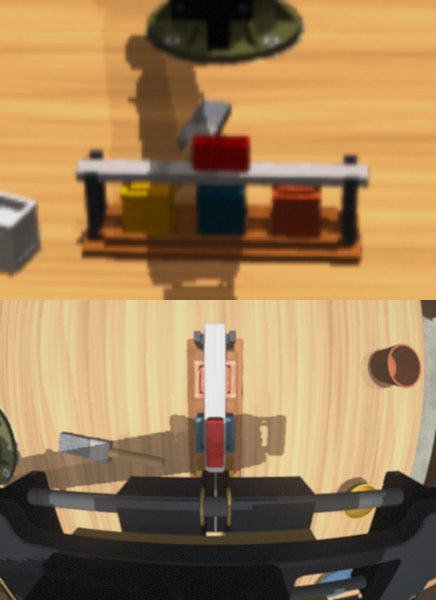

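Missed: the bar is still seated in its brackets and the fingers shut on nothing. The gripper also isn't where I'd expect it in the scene view, so I'll look at the full frame.

```bash
python3 - <<'E'
from h import *
s=cv2.imread('pics/s2.png')
d=np.load('pics/s2.npz');K=d['mtx'];T=np.linalg.inv(d['extrinsics'])
w=np.load('pics/w2.npz')
def pr(p):
    q=T[:3,:3]@p+T[:3,3];q=K@q;return q[:2]/q[2]
p=pr(np.array([.527,.023,.198]));print(p, pr(np.array([.527,.023,.129])))
cv2.imwrite('pics/v3.png',cv2.resize(s,(800,600)))
print(w['extrinsics'].round(3));st=get_state();print(st['position'],st['time'],st['joint_positions'])
t=cap('top','t2')
E
```

```text
[260.44140698 158.87557035] [260.80698712 180.22546099]
[[ 1.    -0.01  -0.005  0.528]
 [-0.011 -0.962 -0.274  0.099]
 [-0.002  0.274 -0.962  0.4  ]
 [ 0.     0.     0.     1.   ]]
[0.52695509 0.022892   0.19810257] 5.35 [ 0.60314339  0.10103469 -0.73763824  1.70988406  0.0691686   1.3586651
 -0.15658984]
```

View pics/v3.png

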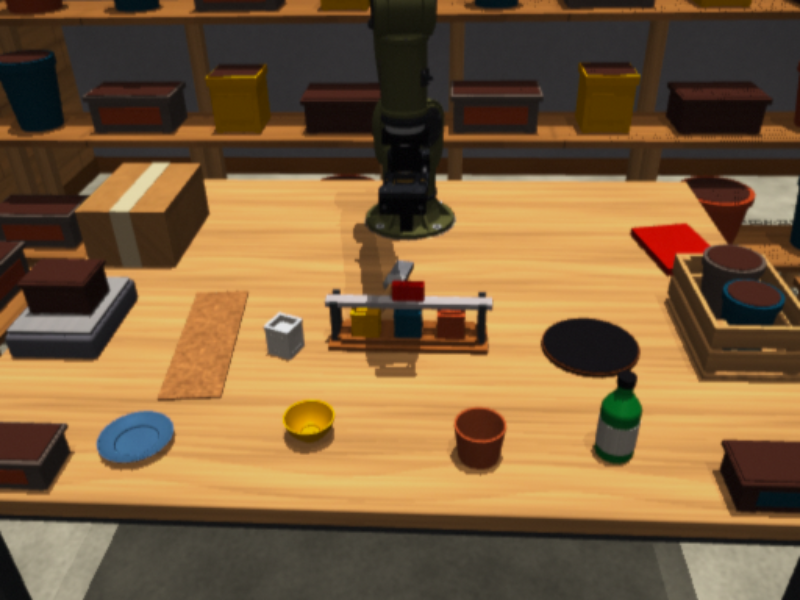

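```bash
python3 - <<'E'
from h import *
s=cv2.imread('pics/s2.png');t=cv2.imread('pics/t2.png');w=cv2.imread('pics/w2.png')
a=cv2.resize(s[100:190,230:290],(400,600),interpolation=cv2.INTER_CUBIC)
b=cv2.resize(t[180:260,185:292],(400,300),interpolation=cv2.INTER_CUBIC)
c=cv2.resize(w[180:255,200:300],(400,300),interpolation=cv2.INTER_CUBIC)
o=np.hstack([a,np.vstack([b,c])]);cv2.imwrite('pics/v4.png',np.clip(o*1.8,0,255).astype('uint8'))
E
```

```text
(no output)
```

View pics/v4.png

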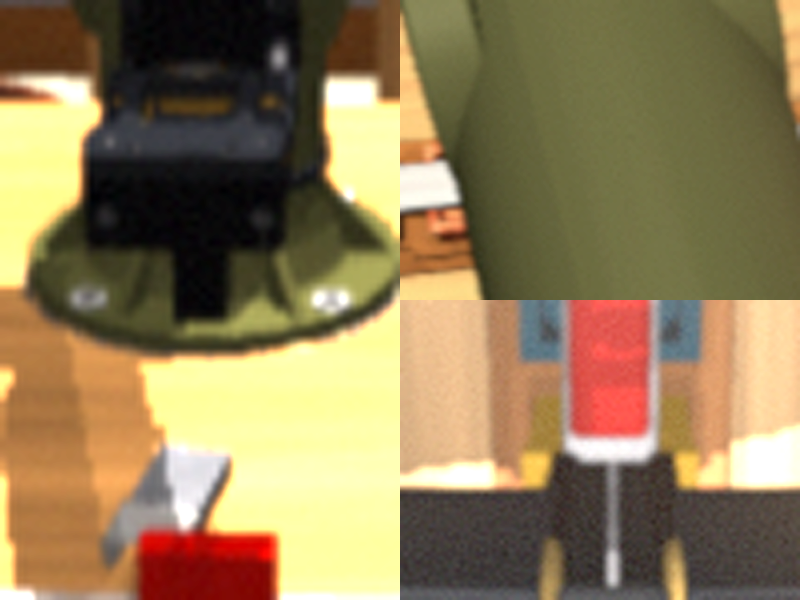

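The finger tips appear about 35 mm higher than the reported TCP: they are at scene row 148 against a predicted 159, and the bar's length in the wrist image suggests the same. To check this independently, I'll fit the wrist camera pose to landmarks located by the fixed cameras.

```bash
python3 - <<'E'
from h import *
from scipy.optimize import least_squares
from scipy.spatial.transform import Rotation as R
k=.64
rim=tri(('top0',273*k,165*k),('sc0',480*k,425*k));print('rim',rim)
T=lambda u,v,z:at('top0',u*k,v*k,z)
L=[((.529,.177,.093),(394,64)),((.5265,-.1316,.093),(395,391)),(rim,(706,130)),
 (T(425,411,.012),(311,305)),(T(399,551,.002),(141,253)),(T(426,553,.002),(137,285)),(T(406,477,.006),(224,265)),(T(433,477,.006),(218,305))]
X=np.array([l[0] for l in L]);U=np.array([l[1] for l in L])*k
d=np.load('pics/w1.npz');K=d['mtx'];E=d['extrinsics']
def proj(rv,t):
    q=(R.from_rotvec(rv).as_matrix().T@(X-t).T).T
    th=np.arctan2(np.hypot(q[:,0],q[:,1]),q[:,2]);n=q[:,:2]/np.hypot(q[:,0],q[:,1])[:,None]
    return n*th[:,None]*K[0,0]+K[:2,2]
rv0=R.from_matrix(E[:3,:3]).as_rotvec();t0=E[:3,3]
print('res with given',(proj(rv0,t0)-U).round(1).tolist())
for full in(0,1):
    f=(lambda p:(proj(p[:3] if full else rv0,p[-3:])-U).ravel())
    s=least_squares(f,np.r_[rv0,t0] if full else t0,loss='soft_l1')
    print(full,'dt',(s.x[-3:]-t0).round(4),'rot deg',np.degrees((R.from_rotvec(s.x[:3])*R.from_rotvec(rv0).inv()).as_rotvec()).round(2) if full else '');print(f(s.x).reshape(-1,2).round(1).tolist())
E
```

```text
rim [0.83354449 0.14620272 0.06240795]
res with given [[0.5, 0.0], [1.1, 22.9], [1.1, 0.8], [-0.1, 1.9], [0.4, 0.2], [2.6, 1.2], [0.3, 3.8], [4.2, 1.4]]
0 dt [ 0.0014 -0.0019  0.0023] rot deg 
[[-0.7, -1.1], [0.1, 21.0], [-0.4, -0.5], [-0.8, 0.3], [0.3, -1.1], [2.4, -0.1], [-0.2, 2.4], [3.7, -0.1]]
1 dt [-0.0051  0.0168 -0.0007] rot deg [-2.54 -0.92 -0.11]
[[-0.2, 0.1], [0.9, 19.7], [-0.4, -0.0], [-0.8, -0.6], [-1.1, -1.1], [1.5, -0.2], [-0.7, 2.1], [3.6, -0.7]]
```

The landmarks fit the given wrist extrinsics to within about 2 px; the bar's near end was simply hidden behind the gripper. So the reported pose is right. Three cues put the visible finger tips about 33 mm behind the stated TCP: the wrist row, the jaw span in the wrist view, and the scene row. I'll open and go down 33 mm lower. The closed width will then show whether I have the grip (about 0.23) or the bar (about 0.30).

carry_out(motion=[[[0,0,0],0],[[0,0,0],0],[[0,0,0],0],[[0,0,0],0],[[0,0,0],0],[[0,0,0],0],[[0,0,0],0],[[0,0,0],0],[[0,0,0],0],[[0,0,0],0],[[0,0,0],0],[[0,0,0],0],[[0,0,0],0],[[0,0,0],0]], grip=-1)

```text
time: 6.8
position: [0.5275, 0.023, 0.1989]
tool_rot: [3.142, -0.016, 0.0]
ft_force: [0.1, -0.4, -0.3]
grip_width: 0.993
```

carry_out(motion=[[[0,0,-0.02],0],[[0,0,-0.04],0],[[0,0,-0.06],0],[[0,0,-0.08],0],[[0,0,-0.095],0],[[0,0,-0.105],0],[[0,0,-0.115],0],[[0,0,-0.122],0],[[0,0,-0.128],0],[[0,0,-0.131],0],[[0,0,-0.131],0],[[0,0,-0.131],0]])

```text
time: 8.0
position: [0.5278, 0.023, 0.0682]
tool_rot: [3.141, -0.016, 0.001]
ft_force: [0.2, -0.3, 0.6]
grip_width: 1.001
```

carry_out(motion=[[[0,0,0],0],[[0,0,0],0],[[0,0,0],0],[[0,0,0],0],[[0,0,0],0],[[0,0,0],0],[[0,0,0],0],[[0,0,0],0],[[0,0,0],0],[[0,0,0],0],[[0,0,0],0],[[0,0,0],0],[[0,0,0],0],[[0,0,0],0],[[0,0,0],0],[[0,0,0],0]], grip=1, squeeze=35)

```text
time: 9.6
position: [0.5273, 0.023, 0.0678]
tool_rot: [3.141, -0.016, -0.001]
ft_force: [-1.0, 0.8, 0.4]
grip_width: 0.225
```

The width of 0.225 is about 20 mm, so it holds the grip. Now a slow straight lift.

carry_out(motion=[[[0,0,0.004],0],[[0,0,0.01],0],[[0,0,0.018],0],[[0,0,0.028],0],[[0,0,0.04],0],[[0,0,0.055],0],[[0,0,0.07],0],[[0,0,0.085],0],[[0,0,0.1],0],[[0,0,0.11],0],[[0,0,0.115],0],[[0,0,0.115],0],[[0,0,0.115],0]])

```text
time: 10.9
position: [0.5271, 0.0229, 0.1823]
tool_rot: [-3.142, 0.016, 0.001]
ft_force: [-0.4, 0.1, -2.3]
grip_width: 0.229
```

```bash
python3 - <<'E'
from h import *
s=cap('scene','s5')['pixels'];t=cap('wrist','w5')['pixels']
o=np.hstack([cv2.resize(s[100:235,190:330],(400,386)),cv2.resize(t,(400,386))])
cv2.imwrite('pics/v5.png',np.clip(o*1.4,0,255).astype('uint8'))
E
```

```text
(no output)
```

View pics/v5.png

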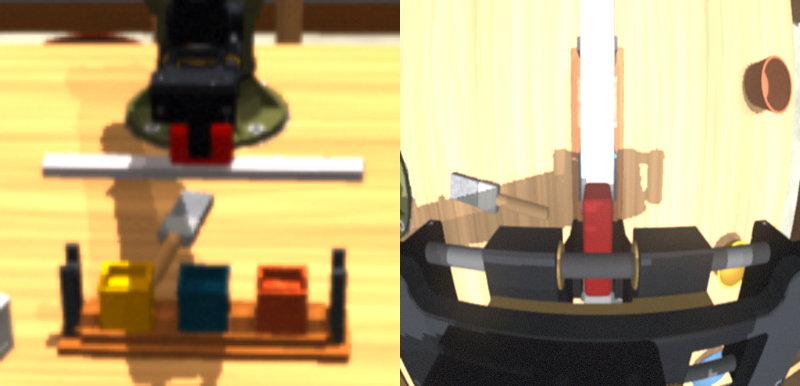

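The bar is lifted clear and level, and all three pots stayed in place. Now I carry it to the strip, turning −84.8° on the way.

carry_out(motion=[[[0,-0.008,0],-0.03],[[0.001,-0.024,0],-0.09],[[0.002,-0.045,0],-0.17],[[0.003,-0.068,0],-0.26],[[0.004,-0.092,0],-0.35],[[0.004,-0.116,0],-0.44],[[0.005,-0.14,0],-0.53],[[0.006,-0.164,0],-0.62],[[0.007,-0.188,0],-0.71],[[0.008,-0.212,0],-0.8],[[0.009,-0.236,0],-0.89],[[0.01,-0.26,0],-0.98],[[0.01,-0.284,0],-1.07],[[0.011,-0.308,0],-1.16],[[0.012,-0.332,0],-1.25],[[0.013,-0.354,0],-1.34],[[0.014,-0.372,0],-1.42],[[0.014,-0.384,0],-1.46],[[0.014,-0.389,0],-1.48],[[0.014,-0.389,0],-1.48]])

```text
time: 13.0
position: [0.5409, -0.3669, 0.1825]
tool_rot: [2.307, -2.132, -0.001]
ft_force: [-0.4, 0.9, -3.0]
grip_width: 0.228
```

```bash
python3 - <<'E'
from h import *
d=cap('top','t6');t=d['pixels'][110:300,330:480]
w=cap('wrist','w6')['pixels']
o=np.hstack([cv2.resize(t,(400,507),interpolation=cv2.INTER_CUBIC),cv2.resize(w,(400,507))])
cv2.imwrite('pics/v6.png',np.clip(o*1.4,0,255).astype('uint8'))
from scipy.spatial.transform import Rotation as R
s=get_state();x=R.from_rotvec(s['tool_rot']).as_matrix()[:,0];print(s['position'],np.degrees(np.arctan2(x[1],x[0])),s['grip_width'],s['time'])
E
```

```text
[ 0.54169651 -0.36494031  0.18285964] -85.28122075523525 0.22498621333381588 13.1
```

View pics/v6.png

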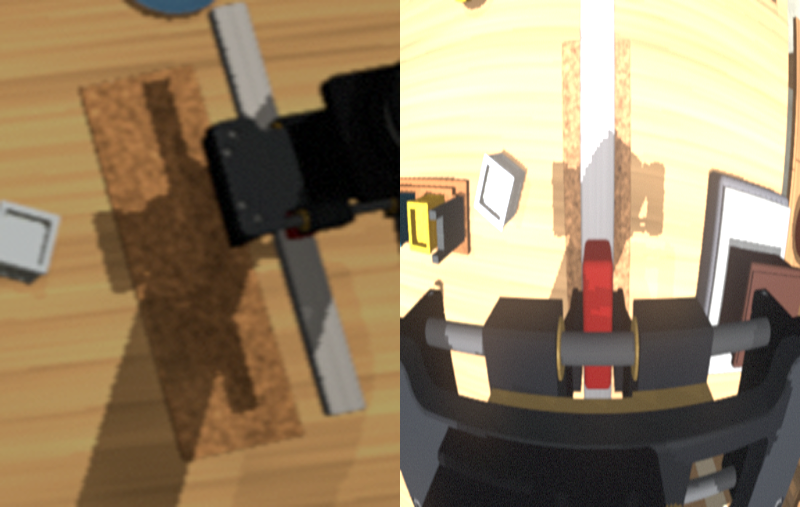

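Both views show the bar parallel to the strip and centred over it. Lowering now.

carry_out(motion=[[[0,0,-0.01],0],[[0,0,-0.03],0],[[0,0,-0.05],0],[[0,0,-0.07],0],[[0,0,-0.09],0],[[0,0,-0.11],0],[[0,0,-0.13],0],[[0,0,-0.145],0],[[0,0,-0.158],0],[[0,0,-0.168],0],[[0,0,-0.175],0],[[0,0,-0.18],0],[[0,0,-0.183],0],[[0,0,-0.186],0],[[0,0,-0.186],0],[[0,0,-0.186],0],[[0,0,-0.186],0]])

```text
time: 14.8
position: [0.5417, -0.3662, -0.0027]
tool_rot: [2.309, -2.13, 0.001]
ft_force: [0.3, 0.0, -1.4]
grip_width: 0.23
```

carry_out(motion=[[[0,0,-0.001],0],[[0,0,-0.002],0],[[0,0,-0.002],0],[[0,0,-0.002],0]])

```text
time: 15.2
position: [0.5415, -0.366, -0.0051]
tool_rot: [2.309, -2.13, 0.0]
ft_force: [-0.3, 0.0, -1.6]
grip_width: 0.226
```

carry_out(motion=[[[0,0,-0.001],0],[[0,0,-0.0015],0],[[0,0,-0.002],0],[[0,0,-0.002],0],[[0,0,-0.002],0]])

```text
time: 15.7
position: [0.5415, -0.3661, -0.0052]
tool_rot: [2.309, -2.13, 0.0]
ft_force: [-4.0, 2.7, 9.1]
grip_width: 0.228
```

Contact at +9 N, so the bar is down. I release it and rise.

carry_out(motion=[[[0,0,0.001],0],[[0,0,0.0015],0],[[0,0,0.0015],0],[[0,0,0.0015],0],[[0,0,0.0015],0],[[0,0,0.0015],0],[[0,0,0.0015],0],[[0,0,0.0015],0],[[0,0,0.0015],0],[[0,0,0.0015],0],[[0,0,0.0015],0],[[0,0,0.0015],0],[[0,0,0.0015],0],[[0,0,0.0015],0]], grip=-1)

```text
time: 17.1
position: [0.5415, -0.366, -0.0056]
tool_rot: [2.309, -2.13, 0.0]
ft_force: [-0.2, -0.7, 0.3]
grip_width: 1.002
```

carry_out(motion=[[[0,0,0.01],0],[[0,0,0.03],0],[[0,0,0.06],0],[[0,0,0.09],0],[[0,0,0.12],0],[[0,0,0.15],0],[[0,0,0.18],0],[[0,0,0.2],0],[[0,0.02,0.2],0.1],[[0,0.06,0.2],0.25],[[0,0.1,0.2],0.4],[[0,0.14,0.2],0.55],[[0,0.18,0.2],0.7],[[0,0.22,0.2],0.85],[[0,0.26,0.2],1.0],[[0,0.28,0.2],1.15],[[0,0.3,0.2],1.3],[[-0.01,0.309,0.2],1.45],[[-0.013,0.309,0.2],1.48],[[-0.013,0.309,0.2],1.48]])

```text
time: 19.1
position: [0.5283, -0.0567, 0.1953]
tool_rot: [3.14, -0.014, 0.002]
ft_force: [-0.5, 0.2, -0.6]
grip_width: 0.999
```

```bash
python3 - <<'E'
from h import *
t=cap('top','t7')['pixels'];w=cap('wrist','w7')['pixels'];s=cap('scene','s7')['pixels']
a=cv2.resize(t[110:300,340:460],(252,400),interpolation=cv2.INTER_CUBIC)
b=cv2.resize(w,(533,400));o=np.hstack([a,b])
c=cv2.resize(s[178:228,203:319],(785,200),interpolation=cv2.INTER_CUBIC)
cv2.imwrite('pics/v7.png',np.clip(np.vstack([o,c])*1.4,0,255).astype('uint8'));print(get_state()['position'],get_state()['time'])
E
```

```text
[ 0.52873764 -0.05745388  0.19482413] 19.25
```

View pics/v7.png

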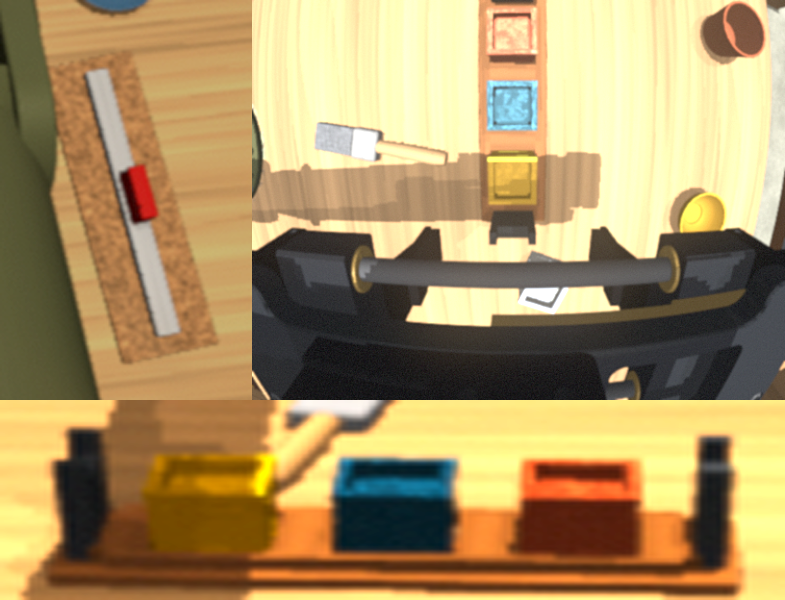

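The bar lies grip up along the middle of the strip. All three pots are in the rack with the yellow one at wrist (512,178). A quick fix on the yellow pot before going down:

```bash
python3 - <<'E'
from h import *
d=np.load('pics/w7.npz');K=d['mtx'];E=d['extrinsics'];im=d['pixels']
def wr(u,v,z):
    p=np.array([u-K[0,2],v-K[1,2]]);r=np.hypot(*p);th=r/K[0,0]
    q=E[:3,:3]@np.r_[p/r*np.sin(th),np.cos(th)];return E[:3,3]+q*(z-E[2,3])/q[2]
h=cv2.cvtColor(im,cv2.COLOR_BGR2HSV)
m=cv2.inRange(h,(22,150,40),(32,255,255));m[:, :210]=0;m[:,300:]=0;m[:130]=0;m[225:]=0
x,y,w,hh=cv2.boundingRect(max(cv2.findContours(m,0,2)[0],key=cv2.contourArea));print(x,y,w,hh)
for u,v in((x,y),(x+w,y),(x,y+hh),(x+w,y+hh)):print(wr(u,v,.074).round(4))
k=1/1.041
print([wr((u-252)*k,v*k,.074).round(4).tolist() for u,v in((487,203),(538,203),(487,155),(538,155))])
E
```

```text
226 148 42 5
[ 0.4998 -0.0271  0.074 ]
[ 0.5458 -0.0278  0.074 ]
[ 0.4996 -0.0327  0.074 ]
[ 0.5458 -0.0333  0.074 ]
[[0.4977, -0.081, 0.074], [0.5535, -0.0816, 0.074], [0.4995, -0.0281, 0.074], [0.5532, -0.0288, 0.074]]
```

The pot is at about (0.527, −0.057), directly under the TCP. I go down, keeping the body above the 97 mm brackets, and close.

carry_out(motion=[[[-0.001,0,-0.02],0],[[-0.001,0,-0.05],0],[[-0.001,0,-0.08],0],[[-0.001,0,-0.11],0],[[-0.001,0,-0.135],0],[[-0.001,0,-0.155],0],[[-0.001,0,-0.17],0],[[-0.001,0,-0.18],0],[[-0.001,0,-0.186],0],[[-0.001,0,-0.19],0],[[-0.001,0,-0.19],0],[[-0.001,0,-0.19],0]])

```text
time: 20.45
position: [0.5281, -0.057, 0.005]
tool_rot: [3.141, -0.016, 0.002]
ft_force: [0.0, -0.1, -0.1]
grip_width: 1.0
```

carry_out(motion=[[[0,0,0],0],[[0,0,0],0],[[0,0,0],0],[[0,0,0],0],[[0,0,0],0],[[0,0,0],0],[[0,0,0],0],[[0,0,0],0],[[0,0,0],0],[[0,0,0],0],[[0,0,0],0],[[0,0,0],0]], grip=1, squeeze=25)

```text
time: 21.65
position: [0.5274, -0.057, 0.0044]
tool_rot: [3.141, -0.016, -0.0]
ft_force: [-1.5, -0.0, 1.1]
grip_width: 0.57
```

The width of 0.57 is 49.6 mm, so the pot is held. I lift it straight up.

carry_out(motion=[[[0,0,0.003],0],[[0,0,0.008],0],[[0,0,0.015],0],[[0,0,0.025],0],[[0,0,0.04],0],[[0,0,0.06],0],[[0,0,0.08],0],[[0,0,0.1],0],[[0,0,0.12],0],[[0,0,0.14],0],[[0,0,0.155],0],[[0,0,0.165],0],[[0,0,0.17],0],[[0,0,0.17],0]])

```text
time: 23.05
position: [0.5277, -0.057, 0.1748]
tool_rot: [3.141, -0.016, 0.001]
ft_force: [-0.5, -0.1, -0.3]
grip_width: 0.57
```

carry_out(motion=[[[0,0.008,0],0],[[0.001,0.024,0],0],[[0.002,0.048,0],0],[[0.003,0.075,0],0],[[0.004,0.102,0],0],[[0.005,0.13,0],0],[[0.006,0.158,0],0],[[0.007,0.186,0],0],[[0.008,0.214,0],0],[[0.009,0.242,0],0],[[0.01,0.27,0],0],[[0.011,0.298,0],0],[[0.012,0.326,0],0],[[0.013,0.354,0],0],[[0.014,0.38,0],0],[[0.0145,0.4,0],0],[[0.0145,0.412,0],0],[[0.0145,0.417,0],0],[[0.0145,0.418,0],0],[[0.0145,0.418,0],0]])

```text
time: 25.05
position: [0.5423, 0.3599, 0.1741]
tool_rot: [3.14, -0.017, -0.0]
ft_force: [0.6, -0.1, -2.4]
grip_width: 0.574
```

```bash
python3 - <<'E'
from h import *
t=cap('top','t8')['pixels'];w=cap('wrist','w8')['pixels'];s=cap('scene','s8')['pixels']
a=cv2.resize(s[100:260,300:440],(350,400),interpolation=cv2.INTER_CUBIC)
b=cv2.resize(w[:300],(450,400))
cv2.imwrite('pics/v8.png',np.clip(np.hstack([a,b])*1.4,0,255).astype('uint8'));st=get_state();print(st['position'],st['time'],st['grip_width'])
E
```

```text
[0.5425735  0.35969587 0.17447814] 25.2 0.5714991657275195
```

View pics/v8.png

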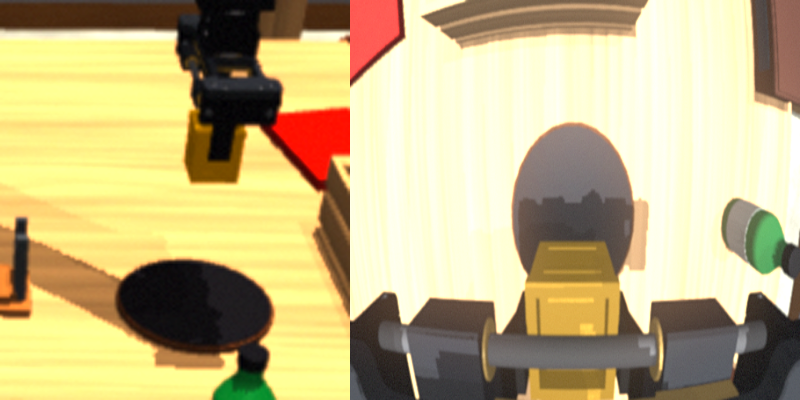

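The pot hangs upright and its column is centred on the stand. Lowering.

carry_out(motion=[[[0,0,-0.01],0],[[0,0,-0.03],0],[[0,0,-0.05],0],[[0,0,-0.07],0],[[0,0,-0.09],0],[[0,0,-0.11],0],[[0,0,-0.128],0],[[0,0,-0.142],0],[[0,0,-0.152],0],[[0,0,-0.159],0],[[0,0,-0.164],0],[[0,0,-0.167],0],[[0,0,-0.1685],0],[[0,0,-0.1695],0],[[0,0,-0.1695],0],[[0,0,-0.1695],0]])

```text
time: 26.8
position: [0.5422, 0.3611, 0.0052]
tool_rot: [-3.141, 0.016, -0.001]
ft_force: [-0.0, 1.2, -1.0]
grip_width: 0.576
```

carry_out(motion=[[[0,0,-0.001],0],[[0,0,-0.0015],0],[[0,0,-0.0015],0],[[0,0,-0.0015],0],[[0,0,-0.0015],0]])

```text
time: 27.3
position: [0.5423, 0.3612, 0.0044]
tool_rot: [-3.141, 0.016, -0.001]
ft_force: [-0.8, -0.9, 5.7]
grip_width: 0.571
```

Contact at +6 N. I release it, rise, and move aside.

carry_out(motion=[[[0,0,0.0005],0],[[0,0,0.001],0],[[0,0,0.001],0],[[0,0,0.001],0],[[0,0,0.001],0],[[0,0,0.001],0],[[0,0,0.001],0],[[0,0,0.001],0],[[0,0,0.001],0],[[0,0,0.001],0]], grip=-1)

```text
time: 28.3
position: [0.542, 0.361, 0.0044]
tool_rot: [3.141, -0.016, 0.0]
ft_force: [-0.3, 0.8, 0.2]
grip_width: 0.998
```

carry_out(motion=[[[0,0,0.01],0],[[0,0,0.03],0],[[0,0,0.06],0],[[0,0,0.09],0],[[0,0,0.12],0],[[0,0,0.15],0],[[0,0,0.18],0],[[0,0,0.2],0],[[0,-0.02,0.2],0],[[0,-0.06,0.2],0],[[0,-0.1,0.2],0],[[0,-0.14,0.2],0],[[0,-0.18,0.2],0],[[0,-0.22,0.2],0],[[0,-0.26,0.2],0],[[0,-0.29,0.2],0],[[0,-0.31,0.2],0],[[0,-0.32,0.2],0],[[0,-0.32,0.2],0],[[0,-0.32,0.2],0]])

```text
time: 30.3
position: [0.5419, 0.0426, 0.2048]
tool_rot: [-3.141, 0.013, -0.001]
ft_force: [0.2, 0.8, 0.1]
grip_width: 0.999
```

```bash
python3 - <<'E'
from h import *
t=cap('top','t9')['pixels'];s=cap('scene','s9')['pixels']
a=cv2.resize(t[190:300,40:160],(327,300),interpolation=cv2.INTER_CUBIC)
a2=cv2.resize(t[110:300,340:460],(190,300),interpolation=cv2.INTER_CUBIC)
b=cv2.resize(s[170:260,90:420],(800,218),interpolation=cv2.INTER_CUBIC)
o=np.hstack([a,a2,np.zeros((300,283,3),'uint8')])
cv2.imwrite('pics/v9.png',np.clip(np.vstack([o,b])*1.5,0,255).astype('uint8'))
h=cv2.cvtColor(t,cv2.COLOR_BGR2HSV);m=cv2.inRange(h,(22,120,50),(34,255,255));m[:190]=0;m[:,160:]=0
print(cv2.boundingRect(m),get_state()['time'])
E
```

```text
(73, 222, 29, 27) 30.4
```

View pics/v9.png

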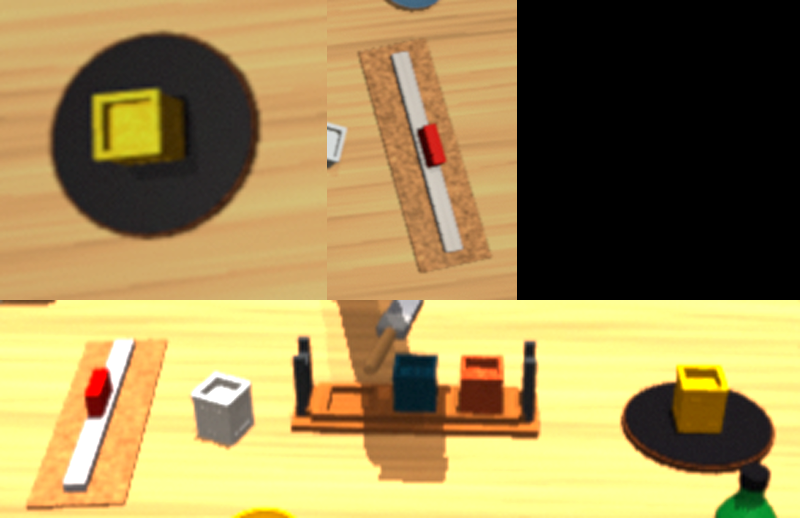

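The pot stands upright on the stand, with its rim centre at crop (127,126). The bar lies mid-strip with the grip up, and the teal and clay pots are still in the rack. I'll check the pot's offset numerically and hand in if it is small.

```bash
python3 - <<'E'
from h import *
p=at('t9',127/2.725+40-.3,190+126/2.727-.3,.074);e=p[:2]-[.542,.3605];print(p,e)
if np.hypot(*e)<.01: print(ticket.close_job(),get_state()['time'])
E
```

```text
[0.54213107 0.36018574 0.074     ] [ 0.00013107 -0.00031426]
the job is handed in; nothing more can be done
the job is handed in; nothing more can be done
```

The job is done and handed in at about 30.5 s of robot time. The bar lies grip up along the middle of the cork strip, and the yellow pot stands upright in the middle of the display stand.

- **First grasp:** It missed. The fingers closed above the grip and touched nothing, and the bar stayed seated. The finger tips turned out to be about 33 mm behind where the stated tool point puts them, by my estimate from the images. I went 33 mm lower for everything after that.
- **Handling:** Both grasps then closed at the expected widths (20 mm for the grip, 50 mm for the pot). Both were set down under light contact, 9 N and 6 N, before release.
- **Last checks:** The pot measured within 1 mm of the stand's centre. The bar looked parallel to the strip and centred, judged by eye. The teal and clay pots were still in the rack, and the gripper was touching nothing. None of these checks failed.

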